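Raise a sample-tube reader on its telescoping mast and feed a tube carrier under it

ROBOT

A 6-joint arm with a two-finger parallel gripper is mounted at the origin on the work surface. World frame = base frame: x ahead of the robot, y to its left, z up, the work surface at z = 0. Lengths are in m, angles in degrees, forces in N, time in s.
With the tool pointing down it reaches from about 0.425 to 1.125 m from the base axis. Payload 14.9 kg.
Tool frame: the origin (TCP) lies at the very end of the fingers, on their centre line; the grasp point (between the pads) lies 19 mm behind it; z points along the fingers, x is the direction in which the jaws open and shut, and the axes are right-handed (so a half turn about z gives the same grasp; the last joint's range is limited). The gripper opens to 91 mm and grips with 3 to 60 N. Pads are 32 mm wide; open, the fingers measure 118 mm over their backs; the gripper's body (76 mm by 178 mm) begins 60 mm behind the grasp point.
Start: joints at [-69.803, 21.709, 99.362, -0, 58.929, -1.908], TCP at [0.263, -0.649, 0.188] pointing down, gripper open.
Joint ranges: [-158.91, 158.91], [-42.39, 125.64], [0.06, 152.35], [-60.88, 240.88], [17.5, 164.5], [-176.32, 176.32]. Speed limits (degrees/s): [108.29, 108.29, 136.94, 180, 180, 180].

INTERFACE

Orientations are given as [roll, pitch, yaw] about the fixed x, y, z axes, in that order (R = Rz(yaw) Ry(pitch) Rx(roll)).
In Python, from station import observe, capture, calibration, job_done gives the robot as it stands.
- The arm moves only by the shell command python3 -m jog 'ROWS' [OPENING] [FORCE]. ROWS is JSON, a list of rows, each an object of numbers: "x", "y", "z": the shift along the world's x, y, z in m; "wx", "wy", "wz": the turn, a rotation vector about the world's x, y, z in degrees. In form: [{"x": .., "y": .., "z": .., "wx": .., "wy": .., "wz": ..}, ...]. A call has 1 to 10 rows; each row is the pose to reach, as a shift and turn from the pose measured when the call began; what a row does not reach only later rows make up. A row lasts 1/12 s, in which the tool goes at most 41.7 mm and 7.16 degrees, less where a joint would pass 70% of its speed; a pose out of reach is approached as far as the arm can. A call with a gripper value outside its range is refused whole. OPENING is the closure in counts, from 0 (fully open) to 255 (shut), set as the call begins (- or left out, the last holds). The fingers move at their own pace and stop on an object; FORCE is the grip in N (left out, the last holds). Time passes only in rows, so rows that repeat a pose let the fingers close. It gives the time, the measured TCP pose, the force and the opening at its end, in the units of the state.
- observe(): the state, without advancing time (a new reading comes with each control period).
- capture(name): name is "scene" or "top"; returns the picture (420x560x3 uint8, blue, green, red); there is no depth.
- calibration(name): a dict with "intrinsics" (3x3 intrinsics, pixels), "D" ([k1, k2, p1, p2, k3] as OpenCV has them; the pictures are not rectified), "R" (3x3) and "t" (3): a world point X has camera coordinates R X + t. Camera axes: x right, y down, z forward; pixel columns grow to the right and rows downward; lengths in m; the calibration is good to about 2 mm. A picture is of the moment at which its call begins. calibration takes no time and is no camera call.
- job_done(): hands the job in, once; it reports no verdict.
The state is a dict: "time_s": time; "joint_pos": joint angles; "joint_vel": joint speeds; "joint_efforts": joint torques, N m; "ee_pos": TCP position; "tool_rot": TCP orientation; "ft_force": force on the tool from outside, world axes, zero at the start; "moment": the same for the moment, N m; "finger_gap": opening from 0.0 (shut) to 1.0 (fully open).
Only numpy, scipy, OpenCV 4.12 (cv2) and the standard library are available. Lean on these libraries where they do the work, as an engineer would, in place of code of your own. Each camera call takes 0.05 s, during which the arm holds its last target.

TASK

The tube reader has slid down on its telescoping mast, so the tall tubes in the turquoise carrier do not fit under it. Pull the reader gently up by its blue grip until the sprung button pops out through the next hole in the sleeve (the first it meets) and let the reader hang on it, then slide the turquoise carrier along its lane under the reader until it rests against the blue end stop. Feel your way: do not strain the little button or ram the stop, do not bump the reader with the tubes, and leave the other things on the bench alone.

Things in the scene. Friction and masses are not known exactly. Their poses are not given: they have to be found in the camera images.
- stand: Reading stand fixed to the bench: light grey plate, x -135 to +65 mm, y -120 to +290 mm, 12 mm thick. Origin on the bench under the mast's axis, z up. A carrier lane runs along its y axis at x = -85 mm: floor 12 mm above the bench, between rails 10 mm high and 30 mm apart. Carriers enter at the +y end and slide towards -y to the blue end stop.
- end_stop (a point): Middle of the contact face of the blue end stop (faces +y): at x = -85, y = -70 mm in the stand's frame, 29 mm above the bench; the stop is 42 mm wide and its top is 46 mm above the bench. Axes as the stand's.
- mast (a point): Mast foot: centre of the collar's top, on the mast's axis, 20 mm above the bench; axes as the stand's. A steel post 24 mm square rises here inside the reader's sleeve (1.5 mm play a side) and carries a brass spring button, 8 mm across, on its +x face. The post's height differs by up to 4 mm either way from stand to stand; nothing shows it beforehand.
- reader_grip (a point): Centre of the blue lifting grip on the top of the reader's sleeve: 28 mm along x, 44 along y, 50 high, axes as the stand's, 195 mm above the bench at the start. Right below the grip is the sleeve's cap, 35 mm square. The reader weighs about 0.5 kg and now rests on the collar, the button pressed in and hidden inside the sleeve.
- reader_head (a point): Middle of the underside of the white reader head, 108 mm above the bench at the start. The head is 128 mm along x, 72 mm along y, 45 mm high and hangs over the lane; it is one piece with the sleeve, a square aluminium tube 33 mm outside and 142 mm long with three 10 mm holes, 25 mm apart, in its +x face.
- button (a joint): How far the button stands out of the post, m: 0 to 0.004 while the sleeve wall holds it in, 0.008 popped through a hole. Sliding the reader up takes 6 to 16 N with its weight. The first hole meets the button after a rise of 35 to 45 mm: it snaps out, the pull drops, and 1 to 2 mm on the sleeve is locked and hangs on the button when let go. The small button bears up to 30 N.
- carrier_mid (a point): Middle of the turquoise carrier, 30 mm above its underside. The carrier (0.2 to 0.45 kg, 26 mm wide, axes as the stand's) lies in the lane and reaches from y = -70 to +120 mm of this point. Its five red-capped tubes (y -54 to +54 mm) end 128 mm above the bench. Home is its -y end against the stop: this point at the stand's y = 0.
- carrier_post (a point): Centre of the upright push post at the carrier's +y end: 24 mm along x, 14 mm along y, its top 103 mm and this point 61 mm above the bench; 100 mm from the carrier's middle along +y.
- spare_carrier: Bystander: an empty yellow carrier of the same kind, 190 x 26 mm, on the bench.
- tube_rack: Bystander: white two-deck rack, 105 x 200 mm, with red-capped tubes, 113 mm high.
- reagent: Bystander: small jar with a blue cap, 42 mm across, 75 mm high, standing on the stand's plate behind the lane.
- marker: Bystander: marker pen, 120 mm long, lying on the stand's plate.
- tip_box: Bystander: blue box of pipette tips, 85 x 125 mm, 60 mm high.
- beaker: Bystander: clear beaker, 70 mm across, 85 mm high.

How it is judged (in metres and radians):
On the way, in this order (a step that is already met when the one before it is completed fails the run):
1. the reader has been raised to the next hole and the button stands out through it (value of joint button above 0.0062 m and z of reader_grip in the frame of stand between 0.226 and 0.246 m), for 0.2 s.
2. the carrier rests against the end stop under the reader (y of carrier_mid in the frame of stand between -0.004 and 0.003 m and x of carrier_mid in the frame of stand between -0.09 and -0.08 m), for 0.2 s.
At the end, for the whole second after the job is handed in: The reader hangs on the mast one hole up (31 to 51 mm higher than at the start) with the button standing out at least 6.2 mm through the hole; the carrier lies flat in its lane with its end within 3 mm of the end stop, under the reader; both at rest and let go (all of step 1 and all of step 2 and z of carrier_mid in the frame of stand below 0.046 m and angle between carrier_mid's own z axis and vertical below 0.06 rad and angle between reader_grip's own z axis and vertical below 0.08 rad and linear speed of each of carrier, reader below 0.02 m/s); the robot touches nothing.
It fails at once if the button is strained: the sleeve pulls or presses on it with more than 30 N (contact force between button_c0 and reader above 30 N).
It fails at once if the reader is pulled past the next hole (more than 53 mm up) (z of reader_grip in the frame of stand above 0.248 m).
It fails at once if the carrier is rammed into the stop or pressed on the stand with more than 30 N (contact force between carrier and stand above 30 N).
It fails at once if the carrier or its tubes bump the reader with more than 5 N (contact force between carrier and reader above 5 N).
It fails at once if a bystander is shifted more than 30 mm (distance of any of spare_carrier, tube_rack, reagent, marker, tip_box, beaker from where it was at the start of the episode above 0.03 m).
It also fails if it takes over 48 s, if anything falls off the work surface, if the arm or the gripper's body presses on something with over 40 N, if the wrist force passes 120 N, or if a joint passes its speed limit or range.

## Working session

There is one attempt and no reset: what is moved stays moved. The work goes in short steps, Python scripts to look and compute and a shell command to move; the robot and the scene stay as the last step left them, time stands still between calls to the robot, and variables do not carry over. Pictures are saved under pics/ and viewed, and the job is handed in when it is done.

```bash
mkdir -p pics; ls
python3 - <<'E'
from station import *
import cv2
o=observe();print(o)
for n in("scene","top"):
    cv2.imwrite(f"pics/{n}0.png",capture(n));c=calibration(n);print(n,c)
E
```

```text
pics
{'time_s': 0.0, 'joint_pos': array([-6.98024109e+01,  2.17396129e+01,  9.93949839e+01, -7.30168821e-04,
        5.89277855e+01, -1.90870588e+00]), 'joint_vel': array([ 0.03162527, -0.0723032 ,  0.02141735,  0.02384349, -0.0273194 ,
       -0.03026904]), 'joint_efforts': array([ 4.37928247e-03, -7.63714886e+01, -4.34378350e+01,  6.52172277e-02,
        4.24480496e-02, -7.93491813e-05]), 'ee_pos': array([ 0.26326712, -0.6481557 ,  0.18688027]), 'tool_rot': array([-1.79998547e+02,  6.23685538e-02, -6.78933271e+01]), 'ft_force': array([ 0.68851162, -0.2080245 , -0.27685945]), 'moment': array([ 0.00708792, -0.00455559, -0.03379994]), 'finger_gap': 0.9986949450456405}
scene {'intrinsics': array([[385.18630655,   0.        , 279.75416926],
       [  0.        , 385.18630655, 213.47352582],
       [  0.        ,   0.        ,   1.        ]]), 'D': array([-0.080214,  0.      ,  0.      ,  0.      ,  0.      ]), 'R': array([[-3.61678517e-01,  9.32302829e-01,  2.91924206e-04],
       [ 5.66890890e-01,  2.20168798e-01, -7.93826442e-01],
       [-7.40150910e-01, -2.86944481e-01, -6.08144305e-01]]), 't': array([ 0.19193922, -0.21208279,  1.58038636])}
top {'intrinsics': array([[471.49912175,   0.        , 275.78649305],
       [  0.        , 471.49912175, 212.94090604],
       [  0.        ,   0.        ,   1.        ]]), 'D': array([-0.11639513,  0.        ,  0.        ,  0.        ,  0.        ]), 'R': array([[ 0.00202396, -0.99990019, -0.01398282],
       [-0.99738135, -0.00100759, -0.07231475],
       [ 0.07229344,  0.01409257, -0.99728384]]), 't': array([0.02782013, 0.58660788, 1.4682923 ])}
```

View pics/scene0.png

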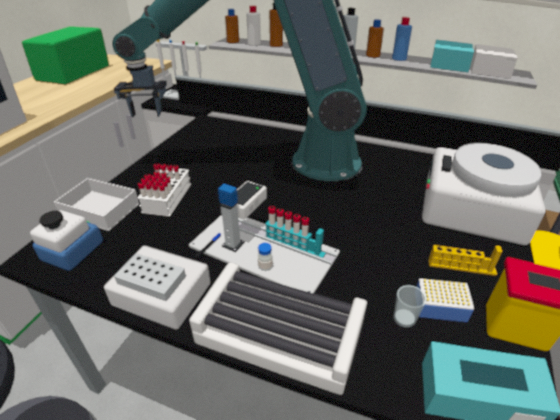

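View pics/top0.png

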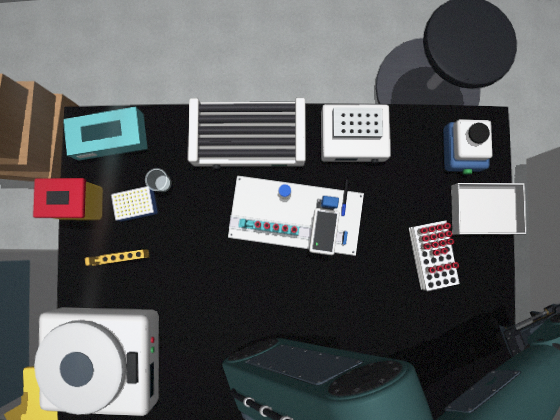

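The scene shows the stand mid-bench with the reader's blue grip at about (228,195), and the carrier with its post at about (320,240). In the top view the stand spans (228..365, 175..255), with the grip at about (330,201) and the post at about (244,223). I'll zoom in on both.

Run:
```python
import cv2
a=cv2.imread("pics/top0.png")[165:265,220:380];cv2.imwrite("pics/top0z.png",cv2.resize(a,None,fx=5,fy=5,interpolation=cv2.INTER_CUBIC))
a=cv2.imread("pics/scene0.png")[170:300,185:345];cv2.imwrite("pics/scene0z.png",cv2.resize(a,None,fx=4.5,fy=4.5,interpolation=cv2.INTER_CUBIC))
```

```text
(no output)
```

View pics/top0z.png

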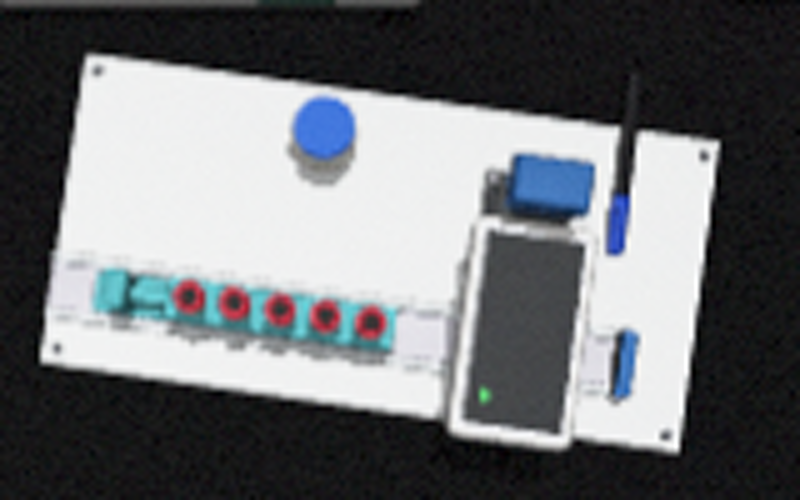

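View pics/scene0z.png

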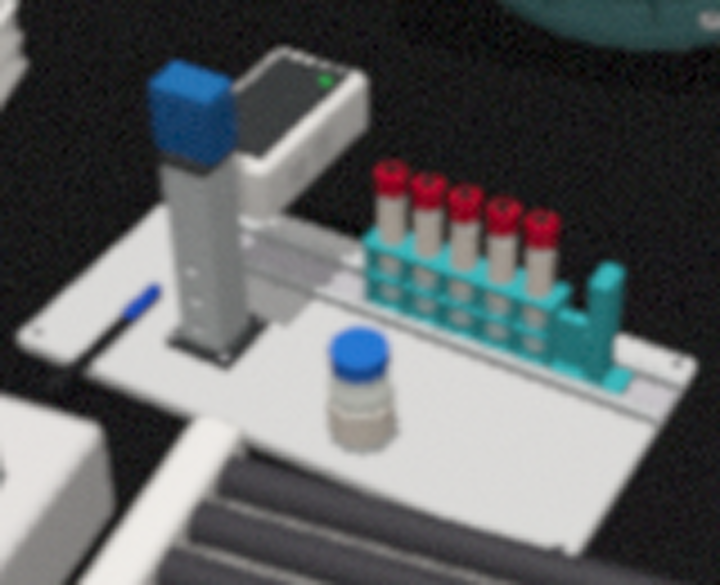

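```bash
cat > h.py <<'E'
import numpy as np,cv2
from scipy.optimize import least_squares
from station import *
def proj(n,P):
    c=calibration(n);return cv2.projectPoints(np.asarray(P,float).reshape(-1,3),cv2.Rodrigues(c["R"])[0],c["t"],c["intrinsics"],c["D"])[0][:,0]
def w(p,S):
    x,y,a=p;S=np.asarray(S,float).reshape(-1,3);c,s=np.cos(a),np.sin(a)
    return np.c_[x+c*S[:,0]-s*S[:,1],y+s*S[:,0]+c*S[:,1],S[:,2]]
def box(cx,cy,z0,z1,dx,dy):
    return [[cx+i*dx/2,cy+j*dy/2,z] for z in(z0,z1) for i,j in((-1,-1),(1,-1),(1,1),(-1,1))]
E
python3 - <<'E'
from h import *
S=[[.065,.29,.012],[.065,-.12,.012],[-.135,.29,.012],[-.135,-.12,.012]]
T=np.array([[87,53],[720,142],[40,363],[680,453]])
T=(T+.5)/5-.5+[220,165]
Q=np.array([[695,363],[18,335]]); Q=(Q+.5)/4.5-.5+[185,170]
# scene: right corner = (-135,+290), left corner=(?) 
f=lambda p:np.r_[(proj("top",w(p,S))-T).ravel()]
r=least_squares(f,[.7,0,-.1]);print(r.x,np.degrees(r.x[2]),r.fun)
p=r.x;np.save("p.npy",p)
# carrier: front of carrier -y end top edge and post top; fit carrier y from post top in both images
Pt=np.array([[113,275]]);Pt=(Pt+.5)/5-.5+[220,165]
# tubes caps top z=.128
C=np.array([[188,297],[233,303],[280,310],[325,317],[371,323]]);C=(C+.5)/5-.5+[220,165]
ty=np.array([.054,.027,0,-.027,-.054])
g=lambda q:(proj("top",w(p,np.c_[np.full(5,q[0]),q[1]+ty,np.full(5,.128)]))-C).ravel()
r2=least_squares(g,[-.085,.15]);print("carrier",r2.x,r2.fun.round(2))
yc=r2.x[1]
B=[box(0,0,.170,.220,.028,.044),box(-.085,yc+.1,.022,.103,.024,.014),box(0,0,.02,.17,.033,.033)]
for n in("top","scene"):
    x0,y0,x1,y1,k=(220,165,380,265,5) if n=="top" else (185,170,345,300,4.5)
    im=cv2.resize(cv2.imread(f"pics/{n}0.png")[y0:y1,x0:x1],None,fx=k,fy=k,interpolation=cv2.INTER_CUBIC)
    U=lambda P:((proj(n,w(p,P))-[x0,y0]+.5)*k-.5).round().astype(int)
    for b in B:
        u=U(b)
        for q in(u[:4],u[4:]): cv2.polylines(im,[q.reshape(-1,1,2)],True,(0,255,255),1)
    q=U([S[0],S[1],S[3],S[2]]);cv2.polylines(im,[q.reshape(-1,1,2)],True,(0,255,0),1)
    cv2.imwrite(f"pics/{n}ov.png",im)
for nm,b in(("grip",[0,0,.195]),("post",[-.085,yc+.1,.061]),("home",[-.085,.1,.061])):print(nm,w(p,b))
E
```

```text
[ 0.60364272 -0.12412947 -0.13918022] -7.974439119576432 [-0.17613344  0.06951764  0.12155902  0.01247462  0.00220663 -0.11447872
  0.05210488  0.03023742]
carrier [-0.08537424  0.14170051] [ 0.03  0.02  0.14  0.11 -0.13  0.    0.01 -0.11 -0.05 -0.02]
grip [[ 0.60364272 -0.12412947  0.195     ]]
post [[0.55299609 0.12702597 0.061     ]]
home [[ 0.5333378  -0.01330431  0.061     ]]
```

View pics/topov.png

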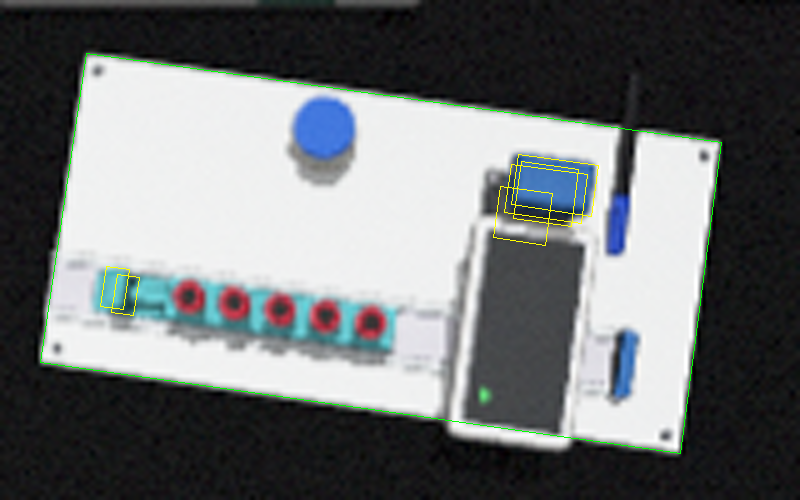

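View pics/sceneov.png

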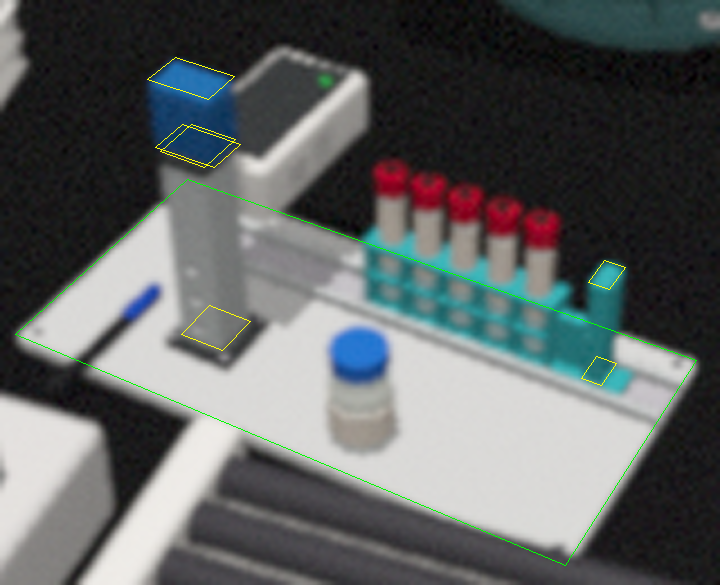

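The plate fit leaves under 0.2 px of error. The grip and post overlays also agree in both views, giving grip (0.604,-0.124), post (0.553,0.127) and stand yaw -8.0°. I'll go above the grip with the jaws along the stand's x axis.

```bash
python3 -m jog '[{"x":0,"y":0.02,"z":0.04},{"x":0.01,"y":0.05,"z":0.08,"wz":5},{"x":0.03,"y":0.08,"z":0.11,"wz":11},{"x":0.055,"y":0.11,"z":0.12,"wz":17},{"x":0.08,"y":0.14,"z":0.12,"wz":23},{"x":0.105,"y":0.17,"z":0.12,"wz":29},{"x":0.13,"y":0.2,"z":0.12,"wz":35},{"x":0.155,"y":0.23,"z":0.12,"wz":41},{"x":0.18,"y":0.26,"z":0.12,"wz":47},{"x":0.2,"y":0.29,"z":0.12,"wz":53}]' 0 25
python3 -m jog '[{"x":0.02,"y":0.03},{"x":0.04,"y":0.06},{"x":0.06,"y":0.09},{"x":0.08,"y":0.12},{"x":0.1,"y":0.15},{"x":0.115,"y":0.18},{"x":0.13,"y":0.21},{"x":0.14,"y":0.23},{"x":0.14,"y":0.234},{"x":0.14,"y":0.234}]'
```

```text
invalid input
invalid input
```

```bash
python3 -m jog '[{"x":0,"y":0.02,"z":0.04,"wx":0,"wy":0,"wz":0},{"x":0.01,"y":0.05,"z":0.08,"wx":0,"wy":0,"wz":5},{"x":0.03,"y":0.08,"z":0.11,"wx":0,"wy":0,"wz":11},{"x":0.055,"y":0.11,"z":0.12,"wx":0,"wy":0,"wz":17},{"x":0.08,"y":0.14,"z":0.12,"wx":0,"wy":0,"wz":23},{"x":0.105,"y":0.17,"z":0.12,"wx":0,"wy":0,"wz":29},{"x":0.13,"y":0.2,"z":0.12,"wx":0,"wy":0,"wz":35},{"x":0.155,"y":0.23,"z":0.12,"wx":0,"wy":0,"wz":41},{"x":0.18,"y":0.26,"z":0.12,"wx":0,"wy":0,"wz":47},{"x":0.2,"y":0.29,"z":0.12,"wx":0,"wy":0,"wz":53}]' 0 25
```

```text
time_s: 0.93
ee_pos: [0.4646, -0.3562, 0.3069]
tool_rot: [-180.0, 0.1, -14.6]
ft_force: [0.6, -0.1, 0.4]
finger_gap: 0.997
```

```bash
python3 -m jog '[{"x":0.02,"y":0.03,"z":0,"wx":0,"wy":0,"wz":2},{"x":0.04,"y":0.06,"z":0,"wx":0,"wy":0,"wz":4},{"x":0.06,"y":0.09,"z":0,"wx":0,"wy":0,"wz":6.6},{"x":0.075,"y":0.12,"z":0,"wx":0,"wy":0,"wz":6.6},{"x":0.09,"y":0.15,"z":0,"wx":0,"wy":0,"wz":6.6},{"x":0.108,"y":0.18,"z":0,"wx":0,"wy":0,"wz":6.6},{"x":0.126,"y":0.21,"z":0,"wx":0,"wy":0,"wz":6.6},{"x":0.139,"y":0.232,"z":-0.01,"wx":0,"wy":0,"wz":6.6},{"x":0.139,"y":0.232,"z":-0.03,"wx":0,"wy":0,"wz":6.6},{"x":0.139,"y":0.232,"z":-0.05,"wx":0,"wy":0,"wz":6.6}]' 0 25
python3 - <<'E'
from h import *
for n in("scene","top"):
    a=capture(n); a=a[130:270,170:330] if n=="scene" else a[150:270,260:420]
    cv2.imwrite(f"pics/{n}1.png",cv2.resize(a,None,fx=4,fy=4,interpolation=cv2.INTER_CUBIC))
o=observe();print(o['time_s'],o['ee_pos'],o['tool_rot'],o['ft_force'])
E
```

```text
time_s: 1.77
ee_pos: [0.6044, -0.1227, 0.2564]
tool_rot: [-180.0, 0.0, -7.9]
ft_force: [0.9, -0.6, -0.8]
finger_gap: 1.002
1.8667 [ 0.60182941 -0.12327645  0.25354399] [-179.96049139    0.35461783   -7.93670136] [-0.59872516  0.09067615 -0.43842392]
```

View pics/scene1.png

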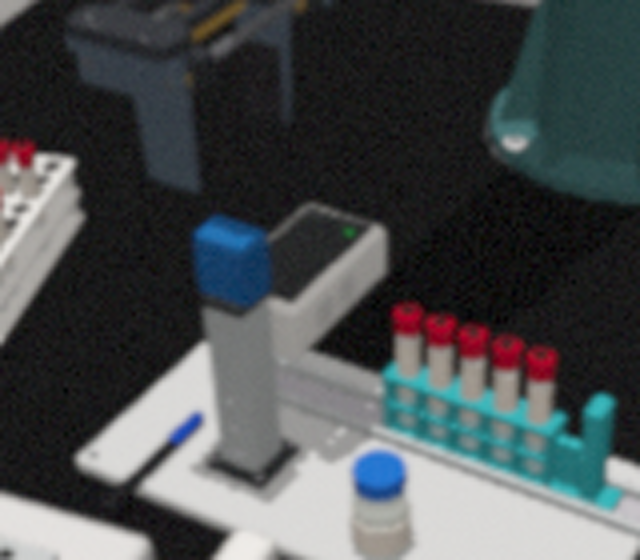

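The gripper appears away from the grip in this picture, with its finger at zoom (175,185). I'll check that against the projection and take another picture.

Run:
```python
from h import *
o=observe();print(o['time_s'],o['ee_pos'],o['joint_pos']);print(proj("scene",o['ee_pos']),proj("top",o['ee_pos']))
a=capture("scene");b=capture("top")
cv2.imwrite("pics/s2.png",np.hstack([cv2.resize(a[100:280,140:320],(400,400)),cv2.resize(b[130:290,250:410],(400,400))]))
```

```text
1.8667 [ 0.60182941 -0.12327645  0.25354399] [-1.37513672e+01  1.01202305e+01  1.06943500e+02  3.78241468e-03
  6.32930653e+01 -5.81625405e+00]
[[226.58413117 175.9095153 ]] [[331.48077633 201.01398476]]
```

View pics/s2.png

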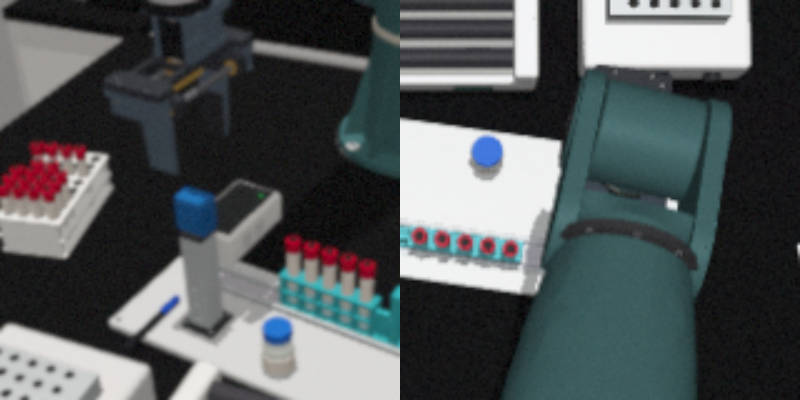

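View pics/top1.png

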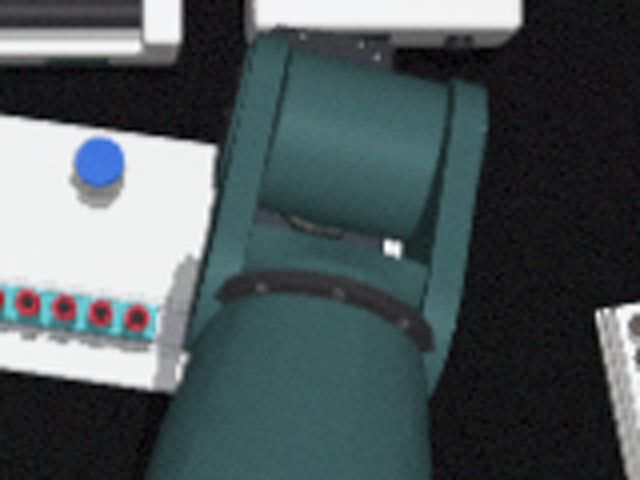

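Run:
```python
from h import *
from scipy.spatial.transform import Rotation as R
o=observe();Rt=R.from_euler('xyz',o['tool_rot'],degrees=True).as_matrix()
a=capture("scene")
x0,y0=190,100;k=7
im=cv2.resize(a[y0:y0+85,x0:x0+85],None,fx=k,fy=k,interpolation=cv2.INTER_CUBIC)
im=np.clip(im.astype(float)*1.8,0,255).astype(np.uint8)
for s in(1,-1):
    P=[[s*xx,yy,zz] for zz in(0,-.06) for xx,yy in((.0455,-.016),(.059,-.016),(.059,.016),(.0455,.016))]
    u=((proj("scene",np.array(P)@Rt.T+o['ee_pos'])-[x0,y0]+.5)*k-.5).astype(int)
    for q in(u[:4],u[4:]):cv2.polylines(im,[q.reshape(-1,1,2)],True,(0,255,255),1)
cv2.imwrite("pics/s3.png",im)
```

```text
(no output)
```

View pics/s3.png

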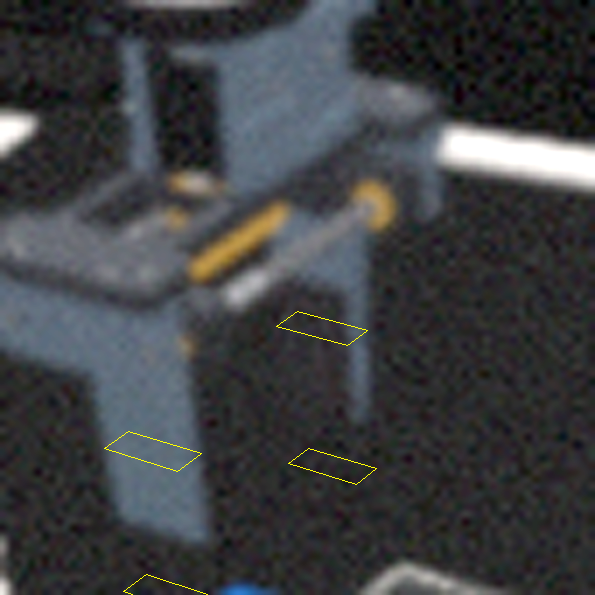

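Run:
```python
from h import *
a=np.mean([capture("scene").astype(float) for _ in range(4)],0)
x0,y0=190,100
im=cv2.resize(a[y0:y0+85,x0:x0+85],None,fx=7,fy=7,interpolation=cv2.INTER_CUBIC)
cv2.imwrite("pics/s4.png",np.clip((im-10)*5,0,255).astype(np.uint8))
o=observe();print(o['time_s'],o['ee_pos'],o['joint_vel'])
```

```text
2.2167 [ 0.60395203 -0.12452243  0.25797336] [ 0.18070849  0.1325173   0.25104511 -0.04306205 -0.21866813  0.03665052]
```

View pics/s4.png

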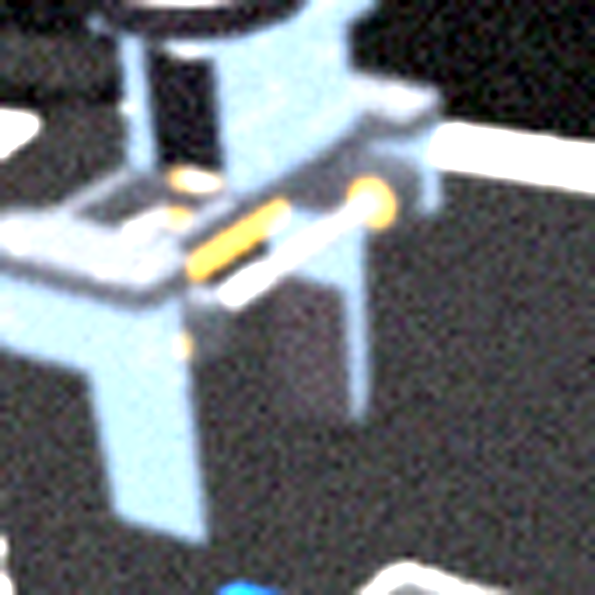

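Run:
```python
from h import *
from scipy.spatial.transform import Rotation as R
Rt=R.from_euler('xyz',[180,0.05,-67.9],degrees=True).as_matrix();t=[.263,-.649,.188]
a=cv2.imread("pics/scene0.png").astype(float)
x0,y0=100,70;k=7
im=cv2.resize(a[y0:y0+85,x0:x0+85],None,fx=k,fy=k,interpolation=cv2.INTER_CUBIC)
im=np.clip((im-10)*3,0,255).astype(np.uint8)
for s in(1,-1):
    P=[[s*xx,yy,zz] for zz in(0,-.06) for xx,yy in((.0455,-.016),(.059,-.016),(.059,.016),(.0455,.016))]
    u=((proj("scene",np.array(P)@Rt.T+t)-[x0,y0]+.5)*k-.5).astype(int)
    for q in(u[:4],u[4:]):cv2.polylines(im,[q.reshape(-1,1,2)],True,(0,255,255),1)
cv2.imwrite("pics/s5.png",im)
for _ in range(6):
    capture("top");o=observe();print(o['time_s'],o['ee_pos'].round(4),o['ft_force'].round(1))
```

```text
2.2667 [ 0.6039 -0.1245  0.2578] [-0.   0.2 -0.7]
2.3167 [ 0.6038 -0.1244  0.2576] [-0.8 -1.  -0.3]
2.3667 [ 0.6037 -0.1243  0.2574] [-0.2 -0.1 -0.7]
2.4167 [ 0.6036 -0.1243  0.2572] [-0.7 -0.1  0.2]
2.4667 [ 0.6036 -0.1242  0.2571] [-0.4 -0.4  0.1]
2.5167 [ 0.6036 -0.1242  0.257 ] [-0.3  0.5  0.9]
```

View pics/s5.png

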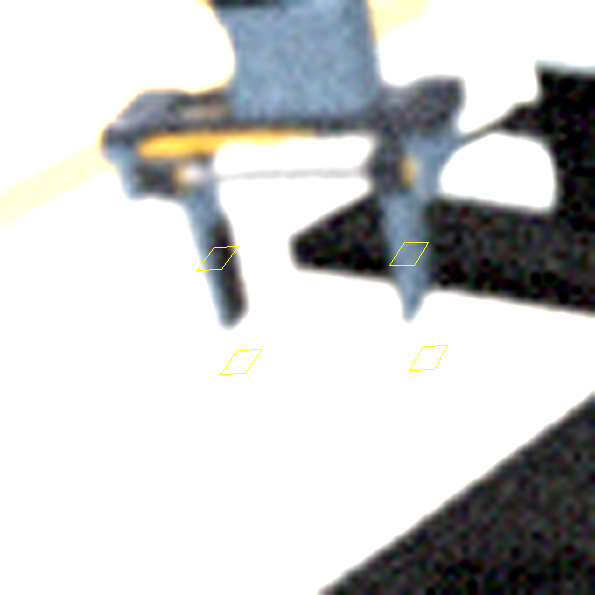

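The boosted pictures show the fingers ending about 23 mm above the reported TCP, at the start pose too, so the visible finger tips may be shorter than stated. Lowering the TCP to 0.177 is safe either way and still grips the block. I'll descend open, then check.

```bash
python3 -m jog '[{"x":0,"y":0,"z":-0.01,"wx":0,"wy":0,"wz":0},{"x":0,"y":0,"z":-0.02,"wx":0,"wy":0,"wz":0},{"x":0,"y":0,"z":-0.03,"wx":0,"wy":0,"wz":0},{"x":0,"y":0,"z":-0.04,"wx":0,"wy":0,"wz":0},{"x":0,"y":0,"z":-0.05,"wx":0,"wy":0,"wz":0},{"x":0,"y":0,"z":-0.06,"wx":0,"wy":0,"wz":0},{"x":0,"y":0,"z":-0.07,"wx":0,"wy":0,"wz":0},{"x":0,"y":0,"z":-0.076,"wx":0,"wy":0,"wz":0},{"x":0,"y":0,"z":-0.078,"wx":0,"wy":0,"wz":0},{"x":0,"y":0,"z":-0.078,"wx":0,"wy":0,"wz":0}]' 0 25
python3 - <<'E'
from h import *
for i in range(4):
    a=capture("scene");o=observe();print(o['time_s'],o['ee_pos'].round(4),o['ft_force'].round(1))
a=a[120:270,170:330]
cv2.imwrite("pics/s6.png",np.clip(1.7*cv2.resize(a,None,fx=4,fy=4,interpolation=cv2.INTER_CUBIC).astype(float),0,255))
E
```

```text
time_s: 3.35
ee_pos: [0.6034, -0.1241, 0.1784]
tool_rot: [-180.0, 0.1, -8.0]
ft_force: [0.2, -0.6, -0.5]
finger_gap: 0.998
3.4 [ 0.6036 -0.1242  0.179 ] [ 0.2  0.2 -0.5]
3.45 [ 0.6039 -0.1243  0.1794] [-0.2 -0.2  0.3]
3.5 [ 0.604  -0.1243  0.1796] [-0.1 -0.5  0.5]
3.55 [ 0.6039 -0.1243  0.1796] [-0.1 -0.4 -0.7][ WARN:0@6.158] global loadsave.cpp:1063 imwrite_ Unsupported depth image for selected encoder is fallbacked to CV_8U.
```

View pics/s6.png

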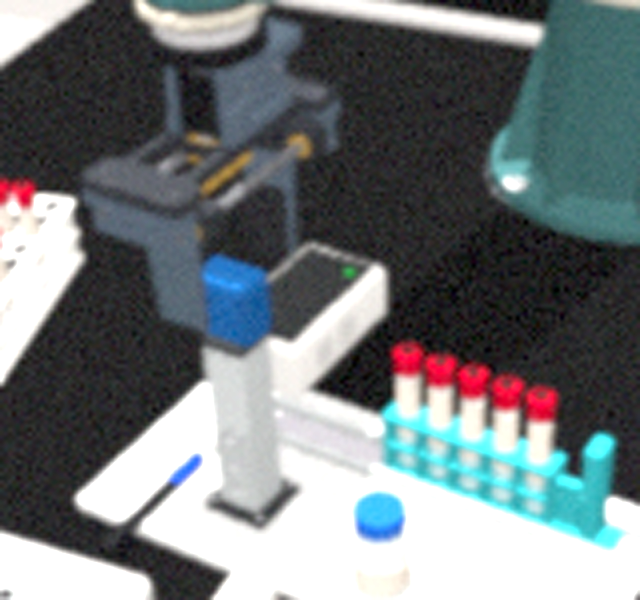

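The blue grip's left edge at (205,300) seems to cover the near finger, although that finger should be in front of it. Before closing I'll check this carefully: the base projection, and an overlay at the present pose.

Run:
```python
from h import *
from scipy.spatial.transform import Rotation as R
print("base",proj("scene",[[0,0,0],[.1,0,0],[0,.1,0],[0,-.1,0]]).round(1).tolist(),proj("top",[0,0,0]))
o=observe();Rt=R.from_euler('xyz',o['tool_rot'],degrees=True).as_matrix()
a=np.mean([capture("scene").astype(float) for _ in range(3)],0)
p=np.load("p.npy")
x0,y0=180,120;k=7
im=cv2.resize(a[y0:y0+85,x0:x0+85],None,fx=k,fy=k,interpolation=cv2.INTER_CUBIC)
im=np.clip((im-8)*2.5,0,255).astype(np.uint8)
im0=im.copy()
U=lambda W:((proj("scene",W)-[x0,y0]+.5)*k-.5).astype(int)
for s in(1,-1):
    P=[[s*xx,yy,zz] for zz in(0,-.06) for xx,yy in((.0455,-.016),(.059,-.016),(.059,.016),(.0455,.016))]
    u=U(np.array(P)@Rt.T+o['ee_pos'])
    for q in(u[:4],u[4:]):cv2.polylines(im,[q.reshape(-1,1,2)],True,(0,255,255),1)
u=U(w(p,box(0,0,.17,.22,.028,.044)))
for q in(u[:4],u[4:]):cv2.polylines(im,[q.reshape(-1,1,2)],True,(0,0,255),1)
cv2.imwrite("pics/s7.png",im);cv2.imwrite("pics/s7b.png",im0)
```

```text
base [[326.4, 161.9], [319.5, 173.8], [350.3, 166.5], [303.3, 157.5]] [[284.55376891 397.80536867]]
```

View pics/s7.png

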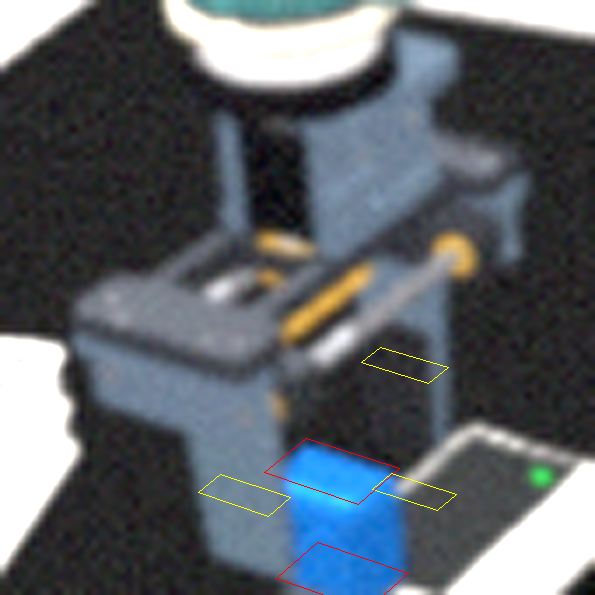

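The finger is in front after all: it covers the left 20 px of the grip. The lateral alignment is right. The visible finger ends about 24 mm short of the TCP, but still overlaps the grip. I'll close.

```bash
python3 -m jog '[{"x":0,"y":0,"z":-0.002,"wx":0,"wy":0,"wz":0},{"x":0,"y":0,"z":-0.002,"wx":0,"wy":0,"wz":0},{"x":0,"y":0,"z":-0.002,"wx":0,"wy":0,"wz":0},{"x":0,"y":0,"z":-0.002,"wx":0,"wy":0,"wz":0},{"x":0,"y":0,"z":-0.002,"wx":0,"wy":0,"wz":0},{"x":0,"y":0,"z":-0.002,"wx":0,"wy":0,"wz":0},{"x":0,"y":0,"z":-0.002,"wx":0,"wy":0,"wz":0},{"x":0,"y":0,"z":-0.002,"wx":0,"wy":0,"wz":0},{"x":0,"y":0,"z":-0.002,"wx":0,"wy":0,"wz":0},{"x":0,"y":0,"z":-0.002,"wx":0,"wy":0,"wz":0}]' 255 35
python3 - <<'E'
from h import *
a=capture("scene");o=observe();print(o)
a=a[120:270,170:330]
cv2.imwrite("pics/s8.png",np.clip(1.7*cv2.resize(a,None,fx=4,fy=4,interpolation=cv2.INTER_CUBIC).astype(float),0,255).astype(np.uint8))
E
```

```text
time_s: 4.53
ee_pos: [0.604, -0.1243, 0.1775]
tool_rot: [-180.0, -0.0, -8.0]
ft_force: [4.5, -0.6, -3.7]
finger_gap: 0.306
{'time_s': 4.5833, 'joint_pos': array([-1.37975859e+01,  1.50335836e+01,  1.09612872e+02,  1.04925531e-02,
        5.53109729e+01, -5.81871308e+00]), 'joint_vel': array([-0.00408051,  0.06025186, -0.0310752 ,  0.01427714,  0.05918527,
        0.04151925]), 'joint_efforts': array([-2.52059698e-01, -6.53318453e+01, -4.03403699e+01, -3.68176075e-02,
        8.98666251e-01,  2.22963531e-02]), 'ee_pos': array([ 0.60414797, -0.1243279 ,  0.17750383]), 'tool_rot': array([-1.79995728e+02, -4.32264341e-02, -7.98484275e+00]), 'ft_force': array([ 2.60675462,  0.21121048, -1.04374306]), 'moment': array([-4.21131631e-02, -5.92697812e-01,  1.71690333e-04]), 'finger_gap': 0.30237315460775616}
```

View pics/s8.png

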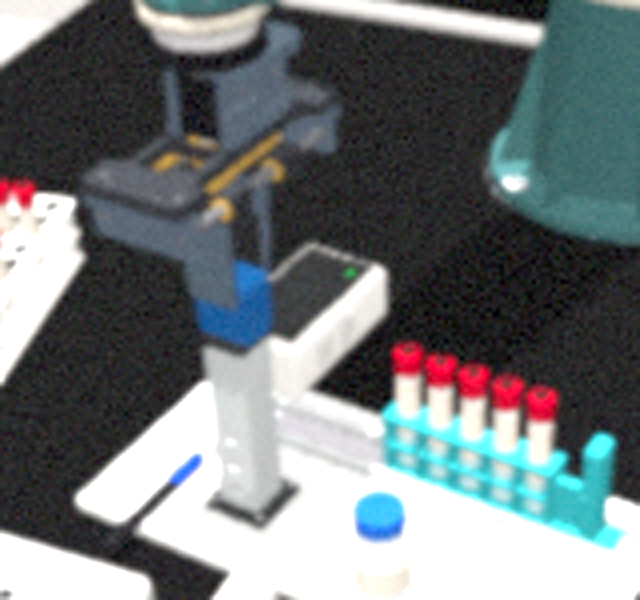

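The gap of 28 mm matches the grip's width. I'll lift in small steps and watch the force.

```bash
python3 -m jog '[{"x":0,"y":0,"z":0.001,"wx":0,"wy":0,"wz":0},{"x":0,"y":0,"z":0.002,"wx":0,"wy":0,"wz":0},{"x":0,"y":0,"z":0.004,"wx":0,"wy":0,"wz":0},{"x":0,"y":0,"z":0.006,"wx":0,"wy":0,"wz":0},{"x":0,"y":0,"z":0.008,"wx":0,"wy":0,"wz":0},{"x":0,"y":0,"z":0.010,"wx":0,"wy":0,"wz":0}]' 255 25
python3 -m jog '[{"x":0,"y":0,"z":0.002,"wx":0,"wy":0,"wz":0},{"x":0,"y":0,"z":0.004,"wx":0,"wy":0,"wz":0},{"x":0,"y":0,"z":0.006,"wx":0,"wy":0,"wz":0},{"x":0,"y":0,"z":0.008,"wx":0,"wy":0,"wz":0},{"x":0,"y":0,"z":0.010,"wx":0,"wy":0,"wz":0}]'
python3 - <<'E'
from h import *
a=capture("scene");o=observe();print(o['ee_pos'],o['ft_force'],o['finger_gap'])
a=a[120:270,170:330]
cv2.imwrite("pics/s9.png",np.clip(1.7*cv2.resize(a,None,fx=4,fy=4,interpolation=cv2.INTER_CUBIC).astype(float),0,255).astype(np.uint8))
E
```

```text
time_s: 5.08
ee_pos: [0.604, -0.1242, 0.1876]
tool_rot: [-180.0, -0.0, -8.0]
ft_force: [3.2, -0.6, -8.4]
finger_gap: 0.305
time_s: 5.5
ee_pos: [0.604, -0.1242, 0.1978]
tool_rot: [-180.0, -0.0, -8.0]
ft_force: [2.9, -1.4, -8.7]
finger_gap: 0.306
[ 0.60415337 -0.12426593  0.19819688] [ 2.0335569   0.30795231 -7.52308617] 0.30324864985477995
```

View pics/s9.png

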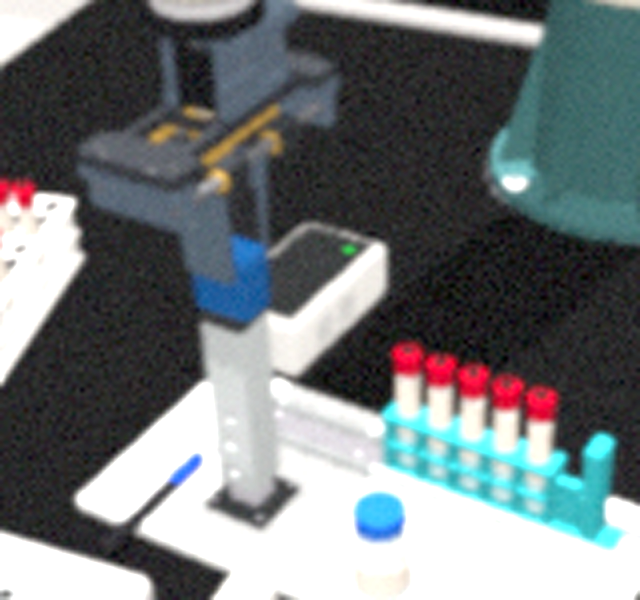

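The reader follows, 20 mm up with a pull of about 8.5 N. I'll go 11 mm more, then on in small steps.

```bash
python3 -m jog '[{"x":0,"y":0,"z":0.002,"wx":0,"wy":0,"wz":0},{"x":0,"y":0,"z":0.004,"wx":0,"wy":0,"wz":0},{"x":0,"y":0,"z":0.006,"wx":0,"wy":0,"wz":0},{"x":0,"y":0,"z":0.008,"wx":0,"wy":0,"wz":0},{"x":0,"y":0,"z":0.010,"wx":0,"wy":0,"wz":0},{"x":0,"y":0,"z":0.011,"wx":0,"wy":0,"wz":0},{"x":0,"y":0,"z":0.012,"wx":0,"wy":0,"wz":0}]'
for i in 1 2 3; do python3 -m jog '[{"x":0,"y":0,"z":0.0007,"wx":0,"wy":0,"wz":0},{"x":0,"y":0,"z":0.0014,"wx":0,"wy":0,"wz":0}]'; done
```

```text
time_s: 6.13
ee_pos: [0.6041, -0.1243, 0.2103]
tool_rot: [-180.0, -0.0, -8.0]
ft_force: [2.1, -0.9, -8.3]
finger_gap: 0.302
time_s: 6.3
ee_pos: [0.604, -0.1243, 0.2118]
tool_rot: [-180.0, -0.0, -8.0]
ft_force: [1.8, 0.1, -8.0]
finger_gap: 0.306
time_s: 6.47
ee_pos: [0.604, -0.1243, 0.2135]
tool_rot: [-180.0, -0.0, -8.0]
ft_force: [0.4, -1.0, -4.3]
finger_gap: 0.307
time_s: 6.63
ee_pos: [0.604, -0.1243, 0.2151]
tool_rot: [-180.0, -0.0, -8.0]
ft_force: [-0.3, 0.1, -9.0]
finger_gap: 0.301
```

The pull dropped to 4.3 N at a rise of 36 mm, then went back up to 9 N at 37.6 mm, so the button may have popped and met the edge. I'll look before pulling further.

Run:
```python
from h import *
ims=[]
for i in range(4):
    ims.append(capture("scene").astype(float));o=observe();print(o['ee_pos'].round(4),o['ft_force'].round(1))
a=np.mean(ims,0)[165:255,205:265]
cv2.imwrite("pics/s10.png",np.clip(1.2*cv2.resize(a,None,fx=6.5,fy=6.5,interpolation=cv2.INTER_CUBIC),0,255).astype(np.uint8))
p=np.load("p.npy");print((proj("scene",w(p,[[.0165,0,z] for z in(.06,.08,.1,.12)]))-[205,165])*6.5)
```

```text
[ 0.604  -0.1243  0.215 ] [ 1.2  0.1 -6.2]
[ 0.604  -0.1243  0.2149] [ 0.2  0.1 -6. ]
[ 0.604  -0.1243  0.2149] [-0.8  0.6 -5.6]
[ 0.604  -0.1243  0.2149] [ 0.9  0.3 -5.4]
[[151.23081182 457.55457432]
 [147.54728681 423.34724218]
 [143.79225107 388.37347293]
 [139.96401435 352.61067195]]
```

View pics/s10.png

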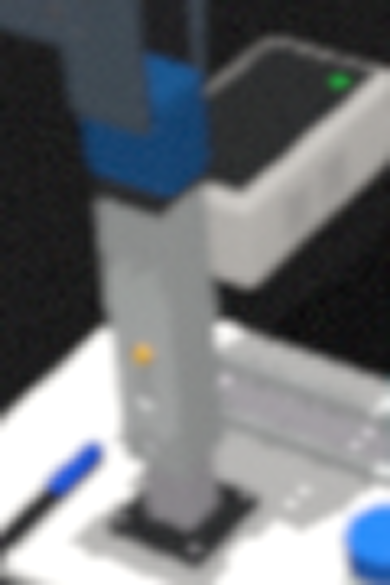

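The brass button shows in the top hole at (143,353), and the pull is now about the reader's weight. I'll lower it gently until it hangs.

```bash
for i in 1 2 3; do python3 -m jog '[{"x":0,"y":0,"z":-0.0004,"wx":0,"wy":0,"wz":0},{"x":0,"y":0,"z":-0.0007,"wx":0,"wy":0,"wz":0},{"x":0,"y":0,"z":-0.0007,"wx":0,"wy":0,"wz":0}]'|grep -E "ee|ft"; done
```

```text
ee_pos: [0.604, -0.1243, 0.2142]
ft_force: [0.1, 0.5, -3.2]
ee_pos: [0.6041, -0.1243, 0.2135]
ft_force: [-0.0, -0.2, -4.2]
ee_pos: [0.604, -0.1243, 0.2127]
ft_force: [-0.4, 0.3, -4.4]
```

```bash
for i in 1 2; do python3 -m jog '[{"x":0,"y":0,"z":-0.0003,"wx":0,"wy":0,"wz":0},{"x":0,"y":0,"z":-0.0005,"wx":0,"wy":0,"wz":0},{"x":0,"y":0,"z":-0.0005,"wx":0,"wy":0,"wz":0}]'|grep -E "ee|ft"; done
python3 - <<'E'
from h import *
ims=[]
for i in range(4):
    ims.append(capture("scene").astype(float));o=observe();print(o['ee_pos'].round(4),o['ft_force'].round(1))
a=np.mean(ims,0)[165:255,205:265]
cv2.imwrite("pics/s11.png",np.clip(1.2*cv2.resize(a,None,fx=6.5,fy=6.5,interpolation=cv2.INTER_CUBIC),0,255).astype(np.uint8))
E
```

```text
ee_pos: [0.6041, -0.1243, 0.2124]
ft_force: [-1.3, -0.2, -1.8]
ee_pos: [0.6042, -0.1244, 0.2121]
ft_force: [-1.8, 0.3, 1.9]
[ 0.6042 -0.1243  0.2121] [-1.5  0.3  1.7]
[ 0.6042 -0.1244  0.2121] [-2.4  0.6  3. ]
[ 0.6042 -0.1243  0.2121] [-1.6  0.3  2.4]
[ 0.6042 -0.1243  0.2121] [-1.7  0.4  2.5]
```

View pics/s11.png

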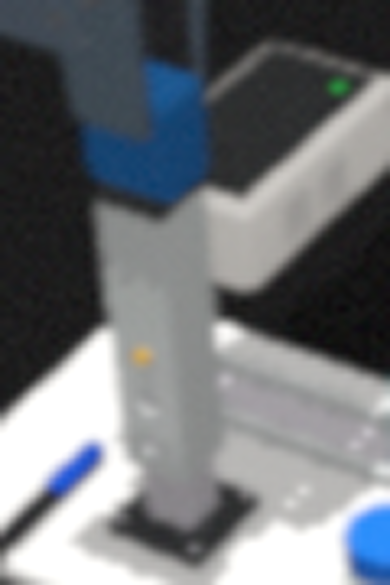

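The reader hangs: the load now acts upward on the tool, and the button is still visible at (143,355). I'll open and retreat upward.

```bash
python3 -m jog '[{"x":0,"y":0,"z":0.0004,"wx":0,"wy":0,"wz":0},{"x":0,"y":0,"z":0.0004,"wx":0,"wy":0,"wz":0},{"x":0,"y":0,"z":0.0004,"wx":0,"wy":0,"wz":0},{"x":0,"y":0,"z":0.0004,"wx":0,"wy":0,"wz":0},{"x":0,"y":0,"z":0.0004,"wx":0,"wy":0,"wz":0},{"x":0,"y":0,"z":0.0004,"wx":0,"wy":0,"wz":0},{"x":0,"y":0,"z":0.0004,"wx":0,"wy":0,"wz":0},{"x":0,"y":0,"z":0.0004,"wx":0,"wy":0,"wz":0},{"x":0,"y":0,"z":0.0004,"wx":0,"wy":0,"wz":0}]' 0 25
python3 -m jog '[{"x":0,"y":0,"z":0.01,"wx":0,"wy":0,"wz":0},{"x":0,"y":0,"z":0.025,"wx":0,"wy":0,"wz":0},{"x":0,"y":0,"z":0.04,"wx":0,"wy":0,"wz":0},{"x":0,"y":0,"z":0.06,"wx":0,"wy":0,"wz":0},{"x":0,"y":0,"z":0.08,"wx":0,"wy":0,"wz":0},{"x":0,"y":0,"z":0.1,"wx":0,"wy":0,"wz":0},{"x":0,"y":0,"z":0.1,"wx":0,"wy":0,"wz":0}]'
python3 - <<'E'
from h import *
a=capture("scene");o=observe();print(o['time_s'],o['ee_pos'].round(4),o['ft_force'].round(1))
p=np.load("p.npy");print(w(p,[[-.085,.142+.107+.016,.05],[-.085,.107+.016,.05]]))
a=a[120:270,170:330]
cv2.imwrite("pics/s12.png",np.clip(1.7*cv2.resize(a,None,fx=4,fy=4,interpolation=cv2.INTER_CUBIC).astype(float),0,255).astype(np.uint8))
E
```

```text
time_s: 9.03
ee_pos: [0.6042, -0.1243, 0.2125]
tool_rot: [180.0, -0.1, -8.0]
ft_force: [-0.4, -0.1, -0.8]
finger_gap: 0.927
time_s: 9.62
ee_pos: [0.606, -0.1247, 0.3176]
tool_rot: [180.0, -0.4, -8.0]
ft_force: [-0.5, -1.4, 1.5]
finger_gap: 1.002
9.6667 [ 0.6053 -0.1246  0.3154] [ 0.9 -0.6 -0.4]
[[0.55622846 0.15010015 0.05      ]
 [0.53652862 0.00947328 0.05      ]]
```

View pics/s12.png

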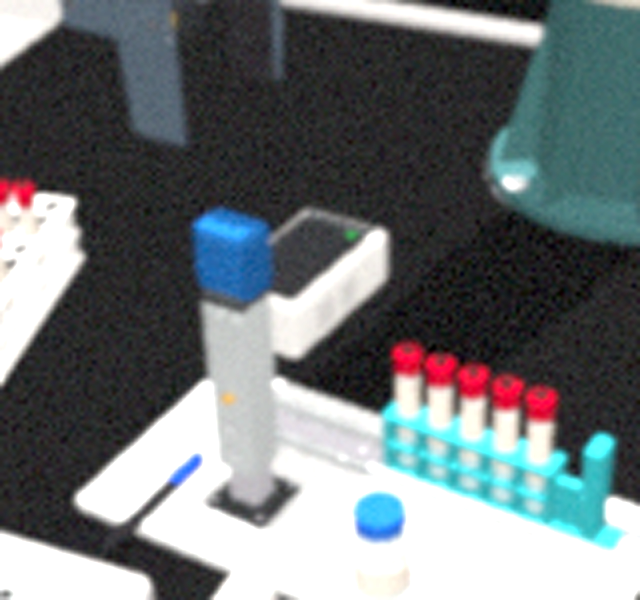

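The reader hangs with the button out at (228,399), and the tubes are untouched. Next I'll go behind the carrier's post with closed fingers, clear of it in +y.

```bash
python3 -m jog '[{"x":-0.005,"y":0.03,"z":0,"wx":0,"wy":0,"wz":0},{"x":-0.01,"y":0.065,"z":0,"wx":0,"wy":0,"wz":0},{"x":-0.016,"y":0.1,"z":0,"wx":0,"wy":0,"wz":0},{"x":-0.022,"y":0.135,"z":0,"wx":0,"wy":0,"wz":0},{"x":-0.028,"y":0.17,"z":0,"wx":0,"wy":0,"wz":0},{"x":-0.034,"y":0.205,"z":0,"wx":0,"wy":0,"wz":0},{"x":-0.04,"y":0.24,"z":0,"wx":0,"wy":0,"wz":0},{"x":-0.044,"y":0.27,"z":0,"wx":0,"wy":0,"wz":0},{"x":-0.046,"y":0.295,"z":0,"wx":0,"wy":0,"wz":0},{"x":-0.046,"y":0.295,"z":-0.01,"wx":0,"wy":0,"wz":0}]' 255 25
python3 -m jog '[{"x":0,"y":0,"z":-0.03,"wx":0,"wy":0,"wz":0},{"x":0,"y":0,"z":-0.06,"wx":0,"wy":0,"wz":0},{"x":0,"y":0,"z":-0.09,"wx":0,"wy":0,"wz":0},{"x":0,"y":0,"z":-0.12,"wx":0,"wy":0,"wz":0},{"x":0,"y":0,"z":-0.15,"wx":0,"wy":0,"wz":0},{"x":0,"y":0,"z":-0.17,"wx":0,"wy":0,"wz":0},{"x":0,"y":0,"z":-0.18,"wx":0,"wy":0,"wz":0},{"x":0,"y":0,"z":-0.18,"wx":0,"wy":0,"wz":0}]'
python3 - <<'E'
from h import *
a=capture("scene");o=observe();print(o['time_s'],o['ee_pos'].round(4),o['ft_force'].round(1))
a=a[120:270,230:390]
cv2.imwrite("pics/s13.png",np.clip(1.7*cv2.resize(a,None,fx=4,fy=4,interpolation=cv2.INTER_CUBIC).astype(float),0,255).astype(np.uint8))
E
```

```text
time_s: 10.5
ee_pos: [0.5592, 0.174, 0.3064]
tool_rot: [-179.9, -0.4, -7.8]
ft_force: [0.9, -0.6, 1.0]
finger_gap: 0.299
time_s: 11.17
ee_pos: [0.5576, 0.1732, 0.1239]
tool_rot: [180.0, -0.1, -7.8]
ft_force: [-1.6, -0.3, -0.7]
finger_gap: 0.002
11.2167 [0.5587 0.1736 0.1257] [-0.6 -0.5  0.6]
```

View pics/s13.png

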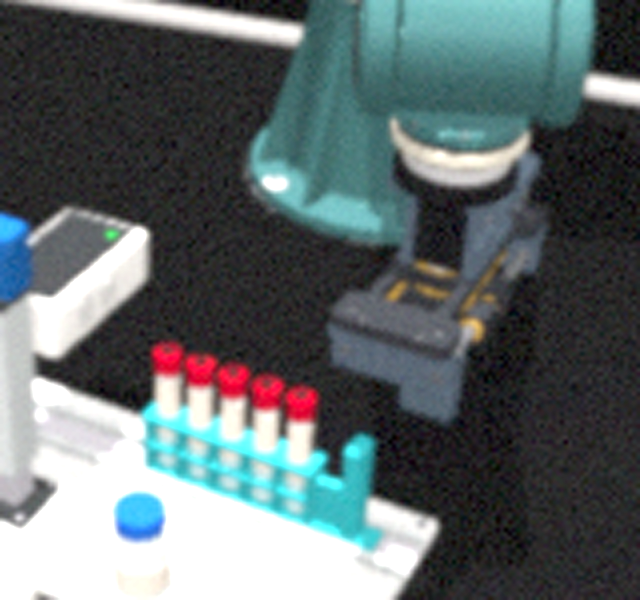

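```bash
python3 -m jog '[{"x":0,"y":0,"z":-0.02,"wx":0,"wy":0,"wz":0},{"x":0,"y":0,"z":-0.04,"wx":0,"wy":0,"wz":0},{"x":0,"y":0,"z":-0.055,"wx":0,"wy":0,"wz":0},{"x":0,"y":0,"z":-0.067,"wx":0,"wy":0,"wz":0},{"x":0,"y":0,"z":-0.075,"wx":0,"wy":0,"wz":0},{"x":0,"y":0,"z":-0.077,"wx":0,"wy":0,"wz":0},{"x":0,"y":0,"z":-0.077,"wx":0,"wy":0,"wz":0},{"x":0,"y":0,"z":-0.077,"wx":0,"wy":0,"wz":0}]'
python3 - <<'E'
from h import *
a=capture("scene");o=observe();print(o['time_s'],o['ee_pos'].round(4),o['ft_force'].round(1))
p=np.load("p.npy");c,s=np.cos(p[2]),np.sin(p[2]);d=o['ee_pos'][:2]-p[:2];print("stand xy",c*d[0]+s*d[1],-s*d[0]+c*d[1])
print("10mm -y:",.01*s,-.01*c)
a=a[120:270,230:390]
cv2.imwrite("pics/s14.png",np.clip(1.7*cv2.resize(a,None,fx=4,fy=4,interpolation=cv2.INTER_CUBIC).astype(float),0,255).astype(np.uint8))
E
```

```text
time_s: 11.88
ee_pos: [0.5593, 0.1738, 0.0496]
tool_rot: [-180.0, -0.3, -7.8]
ft_force: [0.6, 0.6, 0.1]
finger_gap: 0.005
11.9333 [0.5593 0.1738 0.0497] [-1.2  0.2 -0.4]
stand xy -0.08520413588323594 0.2888791753462153
10mm -y: -0.0013873130722619332 -0.009903300583115266
```

View pics/s14.png

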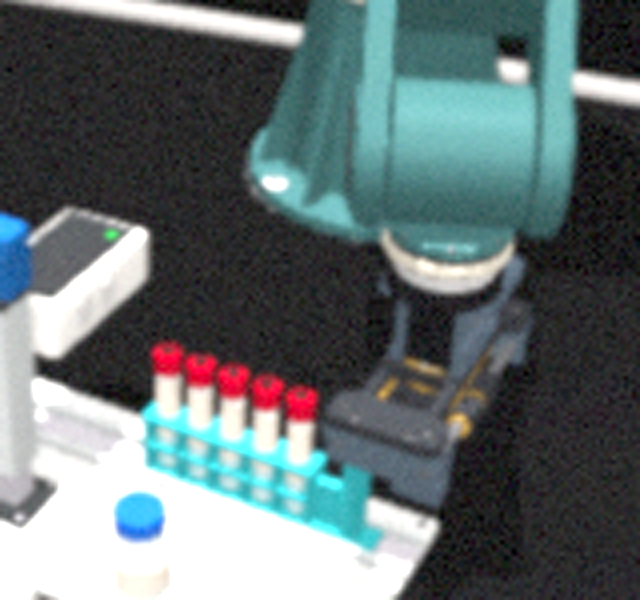

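It is well placed behind the post, at stand x -85 and y +289. I'll start sliding gently along -y.

```bash
python3 -m jog '[{"x":-0.0004,"y":-0.003,"z":0,"wx":0,"wy":0,"wz":0},{"x":-0.0008,"y":-0.006,"z":0,"wx":0,"wy":0,"wz":0},{"x":-0.0013,"y":-0.009,"z":0,"wx":0,"wy":0,"wz":0},{"x":-0.0017,"y":-0.012,"z":0,"wx":0,"wy":0,"wz":0},{"x":-0.0021,"y":-0.015,"z":0,"wx":0,"wy":0,"wz":0},{"x":-0.0024,"y":-0.017,"z":0,"wx":0,"wy":0,"wz":0},{"x":-0.0027,"y":-0.019,"z":0,"wx":0,"wy":0,"wz":0},{"x":-0.0029,"y":-0.021,"z":0,"wx":0,"wy":0,"wz":0},{"x":-0.0032,"y":-0.023,"z":0,"wx":0,"wy":0,"wz":0},{"x":-0.0035,"y":-0.025,"z":0,"wx":0,"wy":0,"wz":0}]'
python3 -m jog '[{"x":-0.0003,"y":-0.002,"z":0,"wx":0,"wy":0,"wz":0},{"x":-0.0006,"y":-0.004,"z":0,"wx":0,"wy":0,"wz":0},{"x":-0.0008,"y":-0.006,"z":0,"wx":0,"wy":0,"wz":0},{"x":-0.0011,"y":-0.008,"z":0,"wx":0,"wy":0,"wz":0},{"x":-0.0014,"y":-0.01,"z":0,"wx":0,"wy":0,"wz":0}]'
python3 - <<'E'
from h import *
a=capture("scene");o=observe();print(o['time_s'],o['ee_pos'].round(4),o['ft_force'].round(1),o['moment'].round(2))
a=a[120:270,230:390]
cv2.imwrite("pics/s15.png",np.clip(1.7*cv2.resize(a,None,fx=4,fy=4,interpolation=cv2.INTER_CUBIC).astype(float),0,255).astype(np.uint8))
E
```

```text
time_s: 12.77
ee_pos: [0.5559, 0.1487, 0.0496]
tool_rot: [-180.0, -0.3, -7.8]
ft_force: [0.2, 2.0, -0.9]
finger_gap: 0.002
time_s: 13.18
ee_pos: [0.5544, 0.1385, 0.0496]
tool_rot: [-180.0, -0.3, -7.8]
ft_force: [-1.0, 1.6, -0.6]
finger_gap: 0.003
13.2333 [0.5544 0.1383 0.0496] [-0.4  0.9 -0.7] [-0.04 -0.1   0.02]
```

View pics/s15.png

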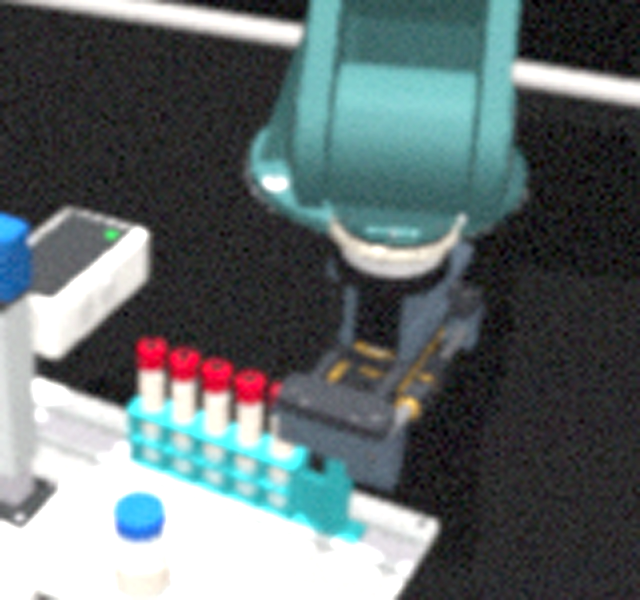

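The carrier slides along with about 1.6 N of push. I'll go on, at 4.5 mm per row.

```bash
for i in 1 2; do python3 -m jog '[{"x":-0.0004,"y":-0.003,"z":0,"wx":0,"wy":0,"wz":0},{"x":-0.001,"y":-0.007,"z":0,"wx":0,"wy":0,"wz":0},{"x":-0.0017,"y":-0.012,"z":0,"wx":0,"wy":0,"wz":0},{"x":-0.0024,"y":-0.017,"z":0,"wx":0,"wy":0,"wz":0},{"x":-0.0031,"y":-0.022,"z":0,"wx":0,"wy":0,"wz":0},{"x":-0.0038,"y":-0.027,"z":0,"wx":0,"wy":0,"wz":0},{"x":-0.0045,"y":-0.032,"z":0,"wx":0,"wy":0,"wz":0},{"x":-0.0052,"y":-0.037,"z":0,"wx":0,"wy":0,"wz":0},{"x":-0.0057,"y":-0.041,"z":0,"wx":0,"wy":0,"wz":0},{"x":-0.0061,"y":-0.044,"z":0,"wx":0,"wy":0,"wz":0}]'; done
python3 - <<'E'
from h import *
a=capture("scene");o=observe();print(o['time_s'],o['ee_pos'].round(4),o['ft_force'].round(1))
p=np.load("p.npy");c,s=np.cos(p[2]),np.sin(p[2]);d=o['ee_pos'][:2]-p[:2];print("stand xy",c*d[0]+s*d[1],-s*d[0]+c*d[1])
a=a[120:270,200:360]
cv2.imwrite("pics/s16.png",np.clip(1.7*cv2.resize(a,None,fx=4,fy=4,interpolation=cv2.INTER_CUBIC).astype(float),0,255).astype(np.uint8))
E
```

```text
time_s: 14.07
ee_pos: [0.5482, 0.0938, 0.0497]
tool_rot: [-180.0, -0.3, -7.9]
ft_force: [0.4, 4.0, 0.4]
finger_gap: 0.004
time_s: 14.9
ee_pos: [0.5421, 0.0492, 0.0497]
tool_rot: [-180.0, -0.3, -7.9]
ft_force: [-0.5, 2.4, 0.7]
finger_gap: 0.007
14.95 [0.542  0.049  0.0496] [ 0.1 -0.4 -0.1]
stand xy -0.0850925824694562 0.16287413067827758
```

View pics/s16.png

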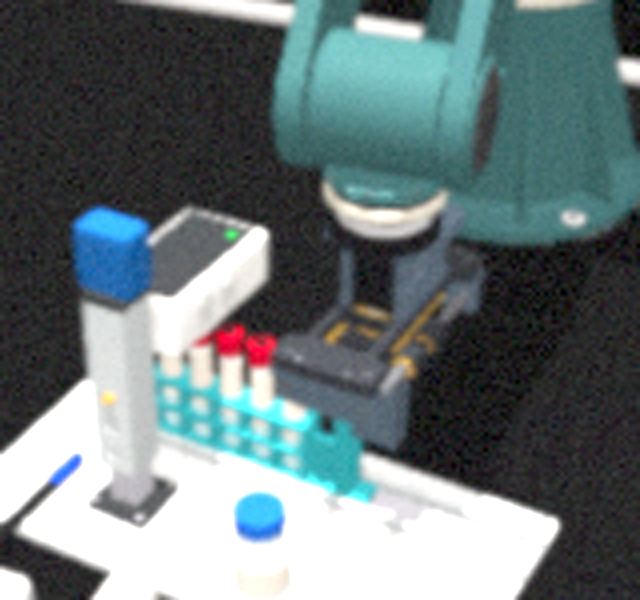

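The tubes pass under the raised head without touching it. About 40 mm remain, so I'll slow down.

```bash
python3 -m jog '[{"x":-0.0004,"y":-0.003,"z":0,"wx":0,"wy":0,"wz":0},{"x":-0.0008,"y":-0.006,"z":0,"wx":0,"wy":0,"wz":0},{"x":-0.0013,"y":-0.009,"z":0,"wx":0,"wy":0,"wz":0},{"x":-0.0017,"y":-0.012,"z":0,"wx":0,"wy":0,"wz":0},{"x":-0.0021,"y":-0.015,"z":0,"wx":0,"wy":0,"wz":0},{"x":-0.0025,"y":-0.018,"z":0,"wx":0,"wy":0,"wz":0},{"x":-0.0029,"y":-0.021,"z":0,"wx":0,"wy":0,"wz":0},{"x":-0.0034,"y":-0.024,"z":0,"wx":0,"wy":0,"wz":0},{"x":-0.0036,"y":-0.026,"z":0,"wx":0,"wy":0,"wz":0},{"x":-0.0039,"y":-0.028,"z":0,"wx":0,"wy":0,"wz":0}]' | grep -E "ee|ft"
for i in 1 2 3; do python3 -m jog '[{"x":-0.0001,"y":-0.001,"z":0,"wx":0,"wy":0,"wz":0},{"x":-0.0003,"y":-0.002,"z":0,"wx":0,"wy":0,"wz":0}]'| grep -E "ee|ft"; done
```

```text
ee_pos: [0.5381, 0.0207, 0.0496]
ft_force: [0.6, 2.0, 0.7]
ee_pos: [0.5377, 0.0186, 0.0496]
ft_force: [0.5, 2.4, 0.9]
ee_pos: [0.5374, 0.0165, 0.0496]
ft_force: [0.8, 2.4, 0.7]
ee_pos: [0.5371, 0.0144, 0.0496]
ft_force: [1.5, 2.5, 0.9]
```

```bash
for i in 1 2 3; do python3 -m jog '[{"x":-0.0001,"y":-0.0005,"z":0,"wx":0,"wy":0,"wz":0},{"x":-0.0001,"y":-0.001,"z":0,"wx":0,"wy":0,"wz":0}]'| grep -E "ee|ft"; done
```

```text
ee_pos: [0.537, 0.0134, 0.0496]
ft_force: [0.6, 3.6, 1.2]
ee_pos: [0.5369, 0.0124, 0.0496]
ft_force: [-0.4, 2.8, 1.1]
ee_pos: [0.5372, 0.012, 0.0498]
ft_force: [2.1, 15.7, 3.4]
```

Run:
```python
from h import *
ims=[capture("scene") for _ in range(2)]
o=observe();print(o['time_s'],o['ee_pos'].round(4),o['ft_force'].round(1))
t=capture("top")
cv2.imwrite("pics/s17.png",np.clip(1.4*cv2.resize(ims[0][140:260,190:330],None,fx=5,fy=5,interpolation=cv2.INTER_CUBIC).astype(float),0,255).astype(np.uint8))
cv2.imwrite("pics/t17.png",cv2.resize(t[165:265,220:380],None,fx=5,fy=5,interpolation=cv2.INTER_CUBIC))
```

```text
16.8833 [0.5372 0.012  0.0498] [ 0.7 11.8  1.6]
```

View pics/s17.png

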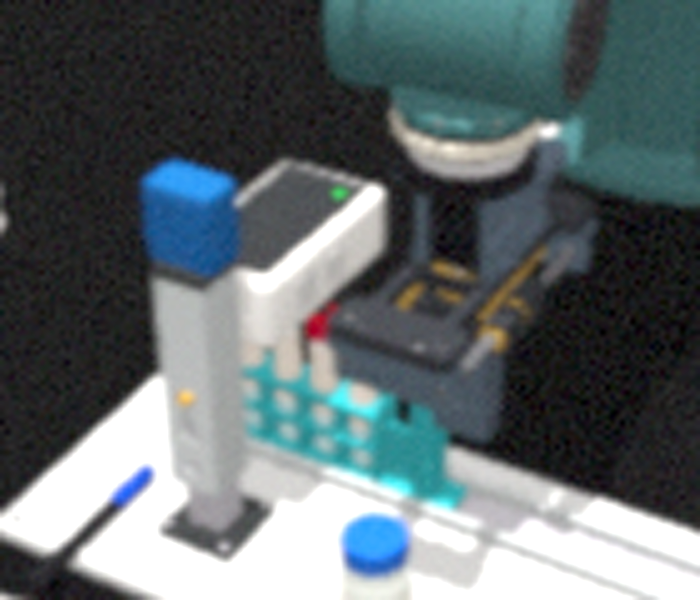

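View pics/t17.png

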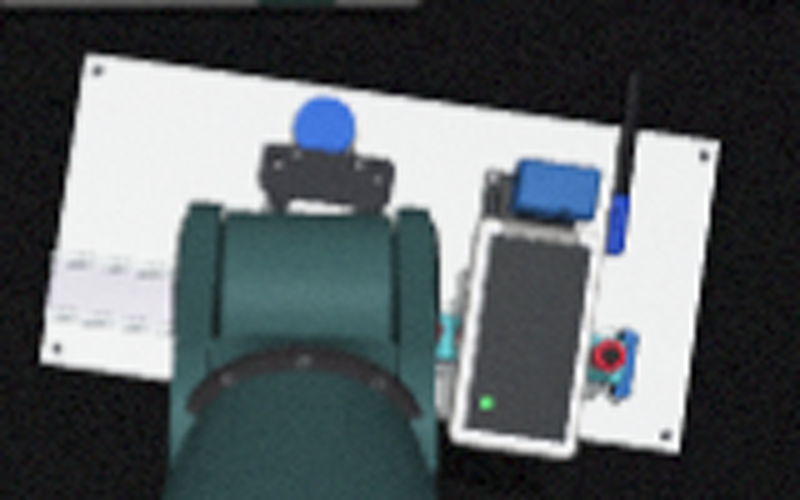

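The push rose to 12–16 N and movement stopped. In the top view the carrier's end meets the blue stop at about (615,362). I'll back off along +y, then up.

```bash
python3 -m jog '[{"x":0.0003,"y":0.002,"z":0,"wx":0,"wy":0,"wz":0},{"x":0.0008,"y":0.006,"z":0,"wx":0,"wy":0,"wz":0},{"x":0.0017,"y":0.012,"z":0,"wx":0,"wy":0,"wz":0},{"x":0.0028,"y":0.02,"z":0,"wx":0,"wy":0,"wz":0},{"x":0.0042,"y":0.03,"z":0,"wx":0,"wy":0,"wz":0},{"x":0.0056,"y":0.04,"z":0,"wx":0,"wy":0,"wz":0},{"x":0.0077,"y":0.055,"z":0,"wx":0,"wy":0,"wz":0},{"x":0.0098,"y":0.07,"z":0,"wx":0,"wy":0,"wz":0},{"x":0.0126,"y":0.09,"z":0,"wx":0,"wy":0,"wz":0},{"x":0.0154,"y":0.11,"z":0,"wx":0,"wy":0,"wz":0}]'
python3 -m jog '[{"x":0,"y":0.02,"z":0.02,"wx":0,"wy":0,"wz":0},{"x":0,"y":0.04,"z":0.05,"wx":0,"wy":0,"wz":0},{"x":0,"y":0.06,"z":0.08,"wx":0,"wy":0,"wz":0},{"x":0,"y":0.09,"z":0.11,"wx":0,"wy":0,"wz":0},{"x":0,"y":0.12,"z":0.14,"wx":0,"wy":0,"wz":0},{"x":0,"y":0.15,"z":0.17,"wx":0,"wy":0,"wz":0},{"x":0,"y":0.18,"z":0.18,"wx":0,"wy":0,"wz":0},{"x":0,"y":0.18,"z":0.18,"wx":0,"wy":0,"wz":0},{"x":0,"y":0.18,"z":0.18,"wx":0,"wy":0,"wz":0}]'
python3 - <<'E'
from h import *
a=capture("scene").astype(float);t=capture("top");o=observe();print(o['time_s'],o['ft_force'].round(1))
p=np.load("p.npy")
def ov(im,n,x0,y0,k):
    im=cv2.resize(im[y0:y0+110,x0:x0+160],None,fx=k,fy=k,interpolation=cv2.INTER_CUBIC);im=np.clip(im.astype(float)*1.2,0,255).astype(np.uint8)
    for b in(box(-.085,.1,.022,.103,.024,.014),box(0,0,.205,.2546,.028,.044)):
        u=((proj(n,w(p,b))-[x0,y0]+.5)*k-.5).astype(int)
        cv2.polylines(im,[u[4:].reshape(-1,1,2)],True,(0,0,255),1)
    return im
cv2.imwrite("pics/f_s.png",ov(a,"scene",190,150,5));cv2.imwrite("pics/f_t.png",ov(t.astype(float),"top",220,160,5))
E
```

```text
time_s: 17.77
ee_pos: [0.5526, 0.1236, 0.0498]
tool_rot: [-179.9, -0.4, -7.9]
ft_force: [0.3, -0.4, -0.1]
finger_gap: 0.005
time_s: 18.52
ee_pos: [0.5523, 0.3057, 0.2304]
tool_rot: [-179.9, -0.4, -7.7]
ft_force: [-0.6, -0.3, -0.5]
finger_gap: 0.003
18.6167 [-0.8 -0.7 -1.6]
```

View pics/f_s.png

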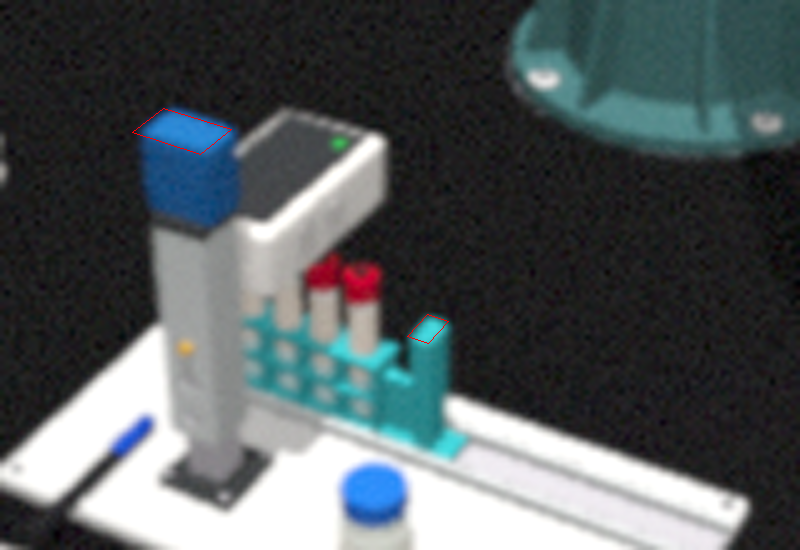

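View pics/f_t.png

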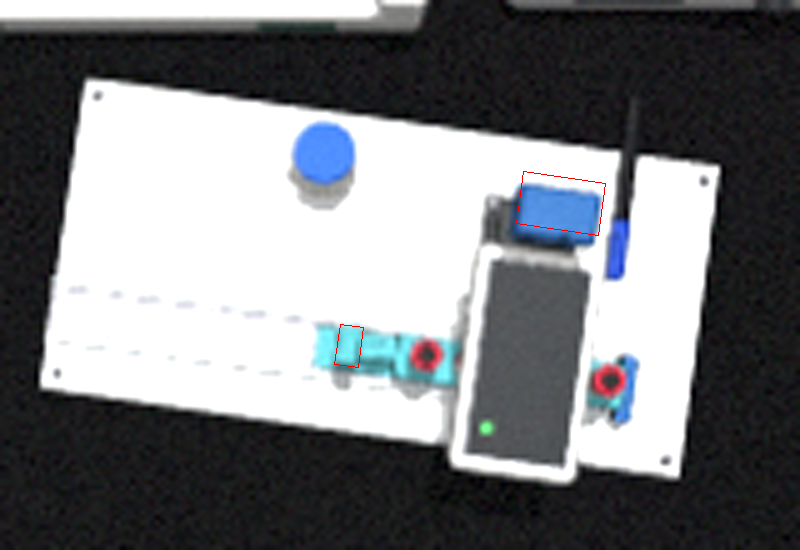

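Run:
```python
from h import *
p=np.load("p.npy")
C=(np.array([[426,354],[609,380]])+.5)/5-.5+[220,160]
r=least_squares(lambda q:(proj("top",w(p,[[q[0],q[1]+.054,.128],[q[0],q[1]-.054,.128]]))-C).ravel(),[-.085,0]);print(r.x,r.fun)
g=(np.array([558,208])+.5)/5-.5+[220,160]
```

```text
[-0.08445125  0.0011329 ] [ 0.02126409  0.02712213 -0.02134395 -0.02701082]
```

The caps put the carrier at stand x -84.5 mm and y +1.1 mm, which is home within the calibration. I'm handing in.

```bash
python3 -c "
from station import *
o=observe();print(o['time_s'],o['ft_force'].round(1),o['joint_vel'].round(2));print(job_done())"
```

```text
18.6167 [-0.8 -0.7 -1.6] [-1.08  0.13  0.58 -0.01 -0.03 -0.17]
the job is handed in; nothing more can be done
None
```

The job is handed in at 18.6 s of the 48 s allowed; no verdict is reported, so what follows rests on my own checks.

- **Reader:** I gripped the blue grip and lifted it in small steps with a pull of about 8–9 N. At about 36 mm of rise the pull dropped to 4 N and the brass button showed in the top hole. I went on to about 37.6 mm, then lowered it until it hung, about 34.6 mm up, and let go. The last pictures still show the button out, with the tubes clear under the head.
- **Carrier:** I pushed its post with closed fingers at about 2–4 N. The force rose to 12–16 N at the stop; I held that briefly and backed off.
- **Last checks:** The red caps in the last top picture put the carrier at stand x -84.5 mm and y +1.1 mm. The arm is clear of everything, and the jar and marker on the stand look where they were.

**Disagreements:**
- The visible finger ends sit about 24 mm short of the reported TCP. I did not find out why, so I chose heights that work either way.
- The post outline in the last top picture lies a few mm off, as it did slightly at the start. I therefore relied on the caps and the felt contact.

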